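Cull faulty headband frames onto the reject bar

ROBOT

A 6-joint arm with a two-finger parallel gripper is mounted at the origin on the work surface. World frame = base frame: x ahead of the robot, y to its left, z up, the work surface at z = 0. Lengths are in m, angles in rad, forces in N, time in s.
With the tool pointing down it reaches from about 0.375 to 0.975 m from the base axis. Payload 3.8 kg.
Tool frame: the origin (TCP) lies between the finger pads; the fingertips stand 17 mm ahead of it and the grasp point (between the pads) lies 2 mm behind it; z points along the fingers, y is the line along which they close (so a half turn about z gives the same grasp; the last joint's range is limited). The gripper opens to 88 mm and grips with 3 to 60 N. Pads are 18 mm wide; open, the fingers measure 123 mm over their backs; the gripper's body (75 mm by 187 mm) begins 45 mm behind the grasp point.
Start: joints at [1.25, 0.264, 1.604, -0, 1.274, -0.037], TCP at [0.189, 0.648, 0.256] pointing down, gripper open.
Joint ranges: [-2.63, 2.63], [-0.94, 2.18], [0.31, 2.57], [-1.31, 4.45], [0, 2.66], [-2.55, 2.55]. Speed limits (rad/s): [2.57, 2.57, 3.14, 3.14, 3.14, 3.14].

INTERFACE

Orientations are given as a rotation vector (axis times angle).
In Python, from cell import read_state, camera, hand_in gives the robot as it stands.
- The arm moves only by the tool play_rows, never from a script. Its argument "deltas" is text: rows parted by semicolons, each of 7 numbers parted by spaces: the shift along the world's x, y, z as a fraction of full scale, then the turn, a rotation vector about the world's x, y, z as a fraction of full scale, then the finger opening in mm, from 0 to 88.1. In form: x y z wx wy wz gripper; .... A call has exactly 10 rows; each row is the pose to reach, as a shift and turn from the pose commanded when the call began; what a row does not reach only later rows make up. Full scale, the value 1, is 100 mm for a shift and 60 degrees for a turn. A row lasts 1/12 s, in which the tool goes at most 41.7 mm and 7.16 degrees, less where a joint would pass 70% of its speed; a pose out of reach is approached as far as the arm can. A call with a number of a shift or a turn outside -1 to 1 is refused whole. A call with a gripper value outside its range is refused whole. The fingers move at their own pace and stop on an object; the grip force is fixed at half the most. Time passes only in rows, so rows that repeat a pose let the fingers close, or fill a call up. It gives the time, the measured TCP pose, the force, the opening and the grip force at its end, in the units of the state.
- read_state(): the state, without advancing time (a new reading comes with each control period).
- camera(name): name is "scene" or "side" or "wrist"; returns a dict with "image" (384x512x3 uint8, red, green, blue), "depth" (384x512 float32, m along the optical axis (not along the pixel's ray), 0 where there is no reading), "vfov" (degrees; the focal length in pixels is half the picture's height over the tangent of half this angle, whatever the lens; pixels are square), "cx", "cy" (the principal point, pixels), "R" (3x3) and "t" (3): a world point X has camera coordinates R X + t. Camera axes: x right, y down, z forward; pixel columns grow to the right and rows downward; lengths in m; the calibration is good to about 2 mm. A picture is of the moment at which its call begins.
- hand_in(): hands the job in; it is judged then, once.
The state is a dict: "t": time; "joint_positions": joint angles; "dq": joint speeds; "joint_efforts": joint torques, N m; "eef_pos": TCP position; "ee_rot": TCP orientation; "wrist_force": force on the tool from outside, world axes, zero at the start; "ft_torque": the same for the moment, N m; "width": finger opening in m; "finger_force": force on a finger pad.
Only numpy, scipy, OpenCV 4.12 (cv2) and the standard library are available. Lean on these libraries where they do the work, as an engineer would, in place of code of your own. Each camera call takes 0.05 s, during which the arm holds its last target. There are 200 camera calls.

TASK

Two of the five black headset frames on the leaning inspection rack under the lamp bar are faulty: one has an arm snapped short, one has an arm bent outwards. One after the other, in either order, draw them off the rack and hang each astride the red reject bar, crown up, with the bar between its arms and clear of the end posts: lower it gently until the bar carries it while you still hold it, and only then let go. Leave the three good frames seated as they are and do not disturb the other things on the table.

Things in the scene. Friction and masses are not known exactly. Their poses are not given: they have to be found in the camera images.
- frame_good_a: GOOD black plastic headset frame, an upside-down U: 116 mm wide, 14 mm thick, band 12 mm wide, 92 mm between the arms. Origin: underside of the crown's middle (the point that sits on a bar). z up through the crown (its top 12 mm up), x across the arms, y through the thickness (faces to pinch). At x = -28 mm the band's middle is at z = -1 mm. Both arms end 93 mm below the origin in grey discs.
- frame_good_b: Another GOOD frame, same as frame_good_a in shape and axes.
- frame_good_c: Another GOOD frame, same as frame_good_a in shape and axes.
- frame_short: FAULTY frame, same shape and axes as frame_good_a, but the arm on its +x side (upper, far side in the rack) is snapped off 54 mm below the origin and has no grey disc.
- frame_bent: FAULTY frame, same shape and axes as frame_good_a, but the arm on its +x side (upper, far side in the rack) is bent outwards by 42 degrees from 50 mm below the origin.
- rack: Fixed rack with the five frames side by side along its y, 46 mm apart, in any order, all leaning 40 degrees towards the robot (crowns to the rack's -x). Origin on the table below the crowns, whose undersides are 165 mm up. Grey end cheeks, 10 mm thick, at y = +-150 mm.
- rack_edge (a point): On the rack: middle of the white blade's edge under the crowns (12 mm wide, rounded, 45 mm deep). Below it a metal block, 86 mm wide across the arms, fills each frame from 40 to 73 mm below its origin and keeps it leaning: draw a frame out along its own z by about 75 mm, then towards the robot.
- lamp (a point): Middle of the underside of the lamp bar over the rack, 267 mm above the table. The bar is 70 mm wide (35 mm either side of this point along the rack's x), 312 mm long along the rack's y and 23 mm thick; two grey uprights carry it at its ends. A gripper pointing straight down on the frames would hit it.
- stand: Fixed reject stand: dark foot plate 120 x 270 x 12 mm, origin under its middle on the table; steel posts at y = +-115 mm, 218 mm high; between them, straight above the origin along y, a red bar of 12 mm diameter, 200 mm free between black clamps. The bar is clamped stiffly, its top 150 to 200 mm above the table; that height varies and is not reported: look or feel for it.
- tape: Bystander: roll of brown tape lying flat, 92 mm diameter, 48 mm high, origin at its underside.
- mouse: Bystander: black computer mouse 100 x 58 x 32 mm, origin at its underside.
- carton: Bystander: small white and blue carton 70 x 110 x 45 mm, origin at its underside.
- spray: Bystander: green bottle, 60 mm diameter, 190 mm high, origin at its underside.
- can: Bystander: yellow tin can 66 mm diameter, 115 mm high, origin at its underside.
There are look-alikes about, which are no part of the job. What is shaped like the frame_bent but blue is not meant.

How it is judged:
On the way, in this order (a step that is already met when the one before it is completed fails the run):
1. a faulty frame rests astride the red bar while the fingers still hold it (((contact force between frame_short and stand above 0.15 N and x of frame_short in the frame of stand between -0.03 and 0.03 m and y of frame_short in the frame of stand between -0.1 and 0.1 m and height (world z) of frame_short above 0.135 m and angle between frame_short's own z axis and vertical below 0.9 rad and contact force between the fingers and frame_short above 1 N) or (contact force between frame_bent and stand above 0.15 N and x of frame_bent in the frame of stand between -0.03 and 0.03 m and y of frame_bent in the frame of stand between -0.1 and 0.1 m and height (world z) of frame_bent above 0.135 m and angle between frame_bent's own z axis and vertical below 0.9 rad and contact force between the fingers and frame_bent above 1 N))), for 0.15 s.
2. that one hangs there let go, and the other faulty frame rests astride the bar while the fingers still hold it (((contact force between each of frame_short, frame_bent and stand above 0.15 N and x of frame_short in the frame of stand between -0.03 and 0.03 m and y of frame_short in the frame of stand between -0.1 and 0.1 m and height (world z) of each of frame_short, frame_bent above 0.135 m and angle between each of frame_short, frame_bent's own z axis and vertical below 0.9 rad and x of frame_bent in the frame of stand between -0.03 and 0.03 m and y of frame_bent in the frame of stand between -0.1 and 0.1 m and contact force between the fingers and frame_short below 0.05 N and contact force between the fingers and frame_bent above 1 N) or (contact force between each of frame_bent, frame_short and stand above 0.15 N and x of frame_bent in the frame of stand between -0.03 and 0.03 m and y of frame_bent in the frame of stand between -0.1 and 0.1 m and height (world z) of each of frame_bent, frame_short above 0.135 m and angle between each of frame_bent, frame_short's own z axis and vertical below 0.9 rad and x of frame_short in the frame of stand between -0.03 and 0.03 m and y of frame_short in the frame of stand between -0.1 and 0.1 m and contact force between the fingers and frame_bent below 0.05 N and contact force between the fingers and frame_short above 1 N))), for 0.15 s.
At the end, for the whole second after the job is handed in: Both faulty frames hang released and at rest astride the red bar: crown within 30 mm of its line and 100 mm of its middle, over 135 mm high, leaning under 0.9 rad, within 0.5 rad of square to it; good frames within 20 mm of their starts (contact force between each of frame_short, frame_bent and stand above 0.15 N and x of frame_short in the frame of stand between -0.03 and 0.03 m and y of frame_short in the frame of stand between -0.1 and 0.1 m and height (world z) of each of frame_short, frame_bent above 0.135 m and angle between each of frame_short, frame_bent's own z axis and vertical below 0.9 rad and angle between the y axis of each of frame_short, frame_bent and the y axis of stand, either way round below 0.5 rad and linear speed of each of frame_short, frame_bent below 0.03 m/s and x of frame_bent in the frame of stand between -0.03 and 0.03 m and y of frame_bent in the frame of stand between -0.1 and 0.1 m and distance of each of frame_good_a, frame_good_b, frame_good_c from where it was at the start of the episode below 0.02 m); the robot touches nothing.
It fails at once if a faulty frame is pressed on the stand with more than 25 N (contact force between any of frame_short, frame_bent and stand above 25 N).
It fails at once if a good frame is moved by more than 30 mm (distance of any of frame_good_a, frame_good_b, frame_good_c from where it was at the start of the episode above 0.03 m).
It fails at once if a bystander is moved by more than 30 mm (distance of any of tape, mouse, carton, spray, can from where it was at the start of the episode above 0.03 m).
It also fails if it takes over 72 s, if anything falls off the work surface, if the arm or the gripper's body presses on something with over 40 N, if the wrist force passes 120 N, or if a joint passes its speed limit or range.

## Working session

There is one attempt and no reset: what is moved stays moved. The work goes in short steps, Python scripts to look and compute and a tool call to move; the robot and the scene stay as the last step left them, time stands still between calls to the robot, and variables do not carry over. Pictures are saved under pics/ and viewed, at most 10 in all, crops included, and the job is handed in when it is done.

Besides the shell and the picture viewer there is one more tool, called after "Call:" in YAML: its name, and indented under it one key for each argument. play_rows: Moves the arm, as the interface text tells. Shift numbers are shares of 100 mm and turn numbers shares of 60 degrees, none past 1 either way. Its arguments: {"type":"object","properties":{"deltas":{"type":"string"}},"required":["deltas"]}

```bash
ls; mkdir -p pics; cat > h.py <<'E'
import numpy as np, cv2
from cell import read_state, camera, hand_in
def grab(n,tag):
    c=camera(n); np.savez(f'{n}_{tag}.npz',**c); cv2.imwrite(f'pics/{n}_{tag}.png',c['image'][:,:,::-1]); return c
def load(n,tag): return dict(np.load(f'{n}_{tag}.npz'))
def cloud(c):
    d=c['depth']; h,w=d.shape; f=h/2/np.tan(np.radians(c['vfov'])/2)
    v,u=np.mgrid[:h,:w]
    P=np.stack([(u-c['cx'])/f*d,(v-c['cy'])/f*d,d],-1)
    return (P-c['t'])@c['R']
E
python3 - <<'E'
from h import *
s=grab('scene','0'); s2=grab('side','0')
cv2.imwrite('pics/both0.png',np.vstack([cv2.resize(s['image'],(400,300)),cv2.resize(s2['image'],(400,300))])[:,:,::-1])
for c in(s,s2): print(-c['R'].T@c['t'],c['R'][2],c['vfov'])
print(read_state())
E
```

```text
pics
[1.2196189  0.22261934 1.17331111] [-0.51068761 -0.16587323 -0.8436138 ] 50.42338532157539
[ 0.08916234 -0.56971772  0.91827702] [ 0.45873374  0.55767058 -0.69178528] 57.36051621575258
{'t': 0.1, 'joint_positions': array([ 1.25010750e+00,  2.64688753e-01,  1.60522884e+00, -6.29581726e-06,
        1.27370083e+00, -3.69209143e-02]), 'dq': array([-0.00011821, -0.00271608, -0.00356184,  0.00234657,  0.00088341,
        0.00044796]), 'joint_efforts': array([ 4.17184572e-05, -5.03629911e+01, -3.58068430e+01,  7.30535598e-02,
        2.33966875e-02, -7.01961812e-05]), 'eef_pos': array([0.1888092 , 0.64742484, 0.25450974]), 'ee_rot': array([-0.44419435, -3.10967193,  0.00313266]), 'wrist_force': array([ 0.80975577, -0.40037208,  0.21413081]), 'ft_torque': array([-0.04439083,  0.01808518,  0.01447448]), 'finger_force': 0.0, 'width': 0.0881589280200427}
```

View pics/scene_0.png

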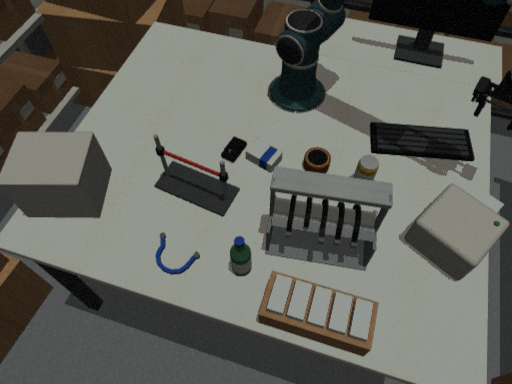

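View pics/side_0.png

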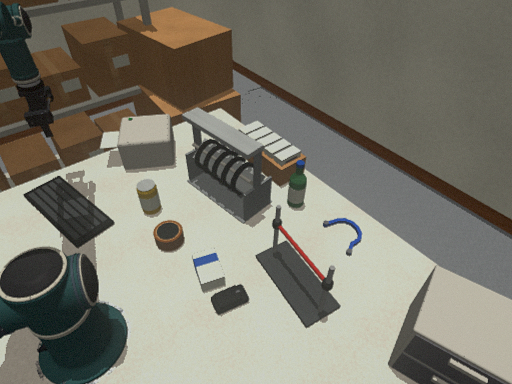

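The scene picture shows the rack at about (325,215), the stand at (197,180), with tape, can, carton and mouse between them and the robot, and the spray at (240,255). The blue look-alike is on the left. Next I measure the poses and enlarge the rack.

```bash
cat > m.py <<'E'
from h import *
for n in('scene','side'):
    c=load(n,'0'); P=cloud(c); im=c['image'].astype(int)
    m=(P[...,2]>.275)&(P[...,2]<.305)&(P[...,0]>.4)&(P[...,0]<.95)&(abs(P[...,1])<.5)&(c['depth']>0)
    k,l,st,_=cv2.connectedComponentsWithStats(m.astype(np.uint8)); i=1+np.argmax(st[1:,4]); q=P[l==i]
    r=cv2.minAreaRect((q[:,:2]*1000).astype(np.float32)); print(n,'lamp',len(q),r,np.median(q[:,2]))
    red=(im[...,0]>120)&(im[...,1]<60)&(im[...,2]<60)&(P[...,2]>.1)&(P[...,2]<.25); q=P[red]
    print('red',len(q),cv2.fitLine((q[:,:2]*1000).astype(np.float32),cv2.DIST_HUBER,0,.01,.01).ravel(),q.min(0),q.max(0),np.percentile(q[:,2],[10,50,75,90,97]))
    v=q[:,:2]; 
    m=(P[...,2]>.006)&(P[...,2]<.018)&(P[...,0]>.3)&(P[...,0]<.9)&(P[...,1]<-.1 if q[:,1].mean()<0 else P[...,1]>.1)&(im.sum(-1)<200)
    k,l,st,_=cv2.connectedComponentsWithStats(m.astype(np.uint8)); i=1+np.argmax(st[1:,4]); qq=P[l==i]
    print('foot',len(qq),cv2.minAreaRect((qq[:,:2]*1000).astype(np.float32)))
c=load('scene','0');cv2.imwrite('pics/a.png',cv2.resize(c['image'][165:270,255:395,::-1],None,fx=5.5,fy=5.5,interpolation=2))
c=load('side','0');cv2.imwrite('pics/b.png',cv2.resize(c['image'][105:220,175:285,::-1],None,fx=5.2,fy=5.2,interpolation=2))
E
python3 m.py
```

```text
scene lamp 3023 ((604.0225219726562, 230.24383544921875), (74.34407043457031, 312.84478759765625), 7.547576904296875) 0.28998635994686883
red 5 [ 1.1848571e-01  9.9295574e-01  5.5417743e+02 -2.0859024e+02] [ 0.54594112 -0.27217042  0.1467341 ] [ 0.56212163 -0.13146566  0.1524005 ] [0.14801887 0.15019786 0.15124337 0.15193765 0.15226164]
foot 1896 ((555.0233154296875, -215.23751831054688), (247.03985595703125, 118.2994613647461), 81.80762481689453)
side lamp 1498 ((602.3460693359375, 224.76327514648438), (73.14468383789062, 314.13348388671875), 7.450923442840576) 0.2890777059116687
red 171 [ 1.3953125e-01  9.9021769e-01  5.5173047e+02 -2.1503874e+02] [ 0.53583635 -0.30574304  0.14614688] [ 0.56850675 -0.10778315  0.15457992] [0.14794973 0.14961192 0.150442   0.15147576 0.15235106]
foot 277 ((550.3482666015625, -207.5560302734375), (218.65403747558594, 26.94554901123047), 79.38826751708984)
```

View pics/a.png

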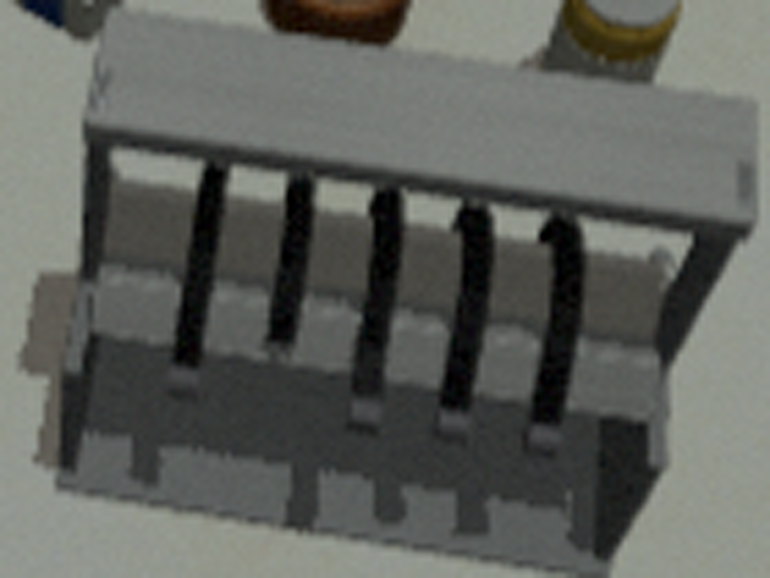

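View pics/b.png

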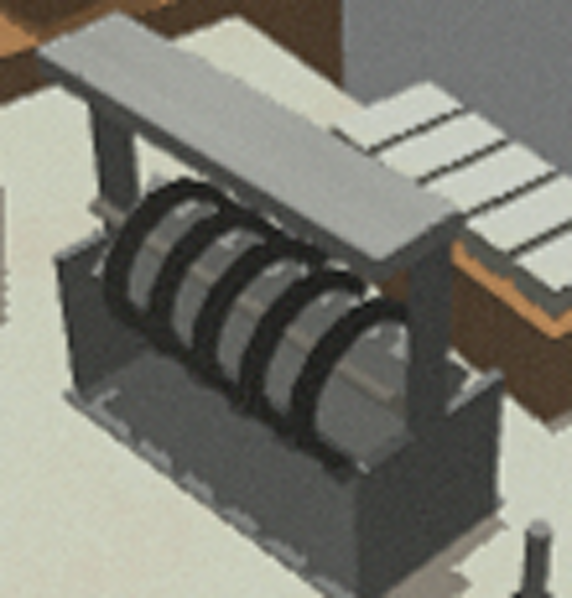

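Scene crop: the second frame from the left (-y) ends early, at row 345, with no disc, so it is the short one. The bent one is less clear, so I use the depth points in rack axes.

```bash
cat > m2.py <<'E'
from h import *
a=np.radians(7.5); ex=np.array([np.cos(a),np.sin(a)]); ey=np.array([-np.sin(a),np.cos(a)])
out=[]
for n in('scene','side'):
    c=load(n,'0'); P=cloud(c); im=c['image'].astype(int)
    d=P[...,:2]-[.603,.227]; X=d@ex; Y=d@ey; Z=P[...,2]
    dark=(im.max(-1)<45)&(abs(Y)<.135)&(abs(X)<.2)&(Z>.05)&(Z<.26)
    q=np.stack([X[dark],Y[dark],Z[dark]],-1); 
    print(n,len(q))
    for k in range(-2,3):
        m=abs(q[:,1]-k*.046)<.02; p=q[m]
        # frame coords relative to (X0,165): x along (cos40,sin40), z along(-sin40,cos40)
        s,cc=np.sin(np.radians(40)),np.cos(np.radians(40))
        fx=p[:,0]*cc+(p[:,2]-.165)*s; fz=-p[:,0]*s+(p[:,2]-.165)*cc
        print(k,len(p),'Ymed',np.round(np.median(p[:,1]),4),'fx',np.round(np.percentile(fx,[1,99])*1000),'fz',np.round(np.percentile(fz,[1,99])*1000))
        if n=='scene':
            for lo in range(-110,40,12):
                t=(fz*1000>lo)&(fz*1000<=lo+12)
                if t.sum()>2: print('   fz',lo+6,'fx',np.round(np.percentile(fx[t],[10,50,90])*1000),t.sum(),'Y',round(np.median(p[t,1])*1000,1))
E
python3 m2.py
```

```text
scene 994
-2 186 Ymed -0.0897 fx [-15.  48.] fz [-81.  21.]
   fz -80 fx [44. 45. 48.] 3 Y -91.2
   fz -68 fx [42. 44. 45.] 13 Y -90.5
   fz -56 fx [41. 44. 47.] 19 Y -88.9
   fz -44 fx [42. 44. 47.] 17 Y -90.6
   fz -32 fx [30. 44. 46.] 23 Y -90.3
   fz -20 fx [40. 41. 45.] 22 Y -88.9
   fz -8 fx [34. 39. 43.] 24 Y -89.4
   fz 4 fx [24. 31. 35.] 27 Y -90.1
   fz 16 fx [-8. 10. 22.] 38 Y -89.3
-1 151 Ymed -0.044 fx [-19.  48.] fz [-48.  21.]
   fz -44 fx [42. 45. 47.] 14 Y -43.5
   fz -32 fx [40. 43. 48.] 20 Y -44.9
   fz -20 fx [38. 41. 44.] 22 Y -43.9
   fz -8 fx [35. 38. 41.] 23 Y -43.8
   fz 4 fx [22. 28. 33.] 31 Y -43.1
   fz 16 fx [-11.   7.  20.] 38 Y -44.2
0 209 Ymed 0.0014 fx [-33.  69.] fz [-77.  22.]
   fz -80 fx [66. 66. 69.] 6 Y -0.4
   fz -56 fx [51. 56. 61.] 31 Y 1.4
   fz -44 fx [41. 48. 52.] 27 Y 1.4
   fz -32 fx [41. 44. 47.] 22 Y 2.1
   fz -20 fx [39. 41. 43.] 23 Y 1.7
   fz -8 fx [32. 37. 41.] 27 Y 1.6
   fz 4 fx [22. 27. 34.] 31 Y 1.7
   fz 16 fx [-15.   5.  19.] 40 Y 1.3
1 217 Ymed 0.0471 fx [-32.  48.] fz [-82.  21.]
   fz -80 fx [44. 47. 49.] 6 Y 46.0
   fz -6
[... 222 characters left out ...]
x [10. 27. 34.] 36 Y 46.5
   fz 16 fx [-15.   5.  20.] 42 Y 46.2
2 231 Ymed 0.0926 fx [-38.  49.] fz [-83.  21.]
   fz -80 fx [38. 45. 48.] 8 Y 87.6
   fz -68 fx [42. 44. 46.] 14 Y 93.9
   fz -56 fx [39. 44. 47.] 24 Y 92.0
   fz -44 fx [40. 45. 48.] 23 Y 92.9
   fz -32 fx [41. 45. 48.] 25 Y 93.3
   fz -20 fx [40. 42. 45.] 24 Y 92.8
   fz -8 fx [32. 39. 41.] 32 Y 93.1
   fz 4 fx [-32.  28.  34.] 37 Y 91.3
   fz 16 fx [-17.   7.  20.] 43 Y 91.4
side 756
-2 172 Ymed -0.0968 fx [-69.  41.] fz [-59.  22.]
-1 160 Ymed -0.0511 fx [-70.  41.] fz [-49.  23.]
0 162 Ymed -0.0051 fx [-70.  44.] fz [-48.  22.]
1 137 Ymed 0.0405 fx [-68.  41.] fz [-46.  23.]
2 125 Ymed 0.0865 fx [-68.  41.] fz [-44.  22.]
```

The middle frame (k=0) is bent: its arm flares to fx 66. The k=-1 frame is short. The rack origin lies about 15.5 mm on the robot side of the lamp's middle. Now I check the obstacles and work out the grasp poses.

```bash
cat >> h.py <<'E'
from scipy.spatial.transform import Rotation as Ro
def tool(tilt,yaw):
    """tool z points forward(yaw) & down, tilt deg from vertical; y horizontal"""
    t,a=np.radians([tilt,yaw]); z=np.array([np.sin(t)*np.cos(a),np.sin(t)*np.sin(a),-np.cos(t)])
    y=np.array([-np.sin(a),np.cos(a),0]); 
    Rs=[np.column_stack([np.cross(s*y,z),s*y,z]) for s in(1,-1)]
    return Rs
def grasp(o,yaw,lean,delta,gx=-.028,gz=-.001):
    """frame origin o, frame lean towards robot -> TCP pos, R (tool tilt=lean+delta)"""
    l,a=np.radians([lean,yaw]); e=np.array([np.cos(a),np.sin(a),0]); k=np.array([0,0,1.])
    fx=np.cos(l)*e+np.sin(l)*k; fz=-np.sin(l)*e+np.cos(l)*k
    Rs=tool(lean+delta,yaw); return np.array(o)+gx*fx+gz*fz+.002*Rs[0][:,2],Rs,fx,fz
def go(p,Rs,s=None):
    s=s or read_state(); R0=Ro.from_rotvec(s['ee_rot'])
    r=min(((Ro.from_matrix(R)*R0.inv()).as_rotvec() for R in Rs),key=np.linalg.norm)
    print('shift',np.round((p-s['eef_pos'])/.1,3),'turn',np.round(r/np.radians(60),3),'deg',np.degrees(np.linalg.norm(r)).round(1))
E
cat > m3.py <<'E'
from h import *
for n in('scene','side'):
    P=cloud(load(n,'0')); im=load(n,'0')['image'].astype(int)
    m=(P[...,2]>.025)&(P[...,2]<.35)&(P[...,0]>.25)&(P[...,0]<1)&(abs(P[...,1])<.55)
    k,l,st,_=cv2.connectedComponentsWithStats(m.astype(np.uint8))
    for i in range(1,k):
        if st[i,4]>40: q=P[l==i]; print(n,st[i],np.round(np.percentile(q,1,0),3),np.round(np.percentile(q,99,0),3))
    # post tops
    for sy in(-1,1):
        a=np.radians(-8); c=np.array([.553,-.212])+sy*.115*np.array([-np.sin(a),np.cos(a)])
        mm=(np.hypot(P[...,0]-c[0],P[...,1]-c[1])<.03)&(P[...,2]>.12)&(P[...,2]<.25); q=P[mm]; print('post',c,len(q),np.round(np.percentile(q,[2,50,98],0),3).tolist())
P=cloud(load('side','0'));a=np.radians(7.5)
d=P[...,:2]-[.603,.227]; X=d@[np.cos(a),np.sin(a)]; Y=d@[-np.sin(a),np.cos(a)]
m=(abs(Y)<.13)&(X<-.03)&(X>-.2)&(P[...,2]>.01)&(P[...,2]<.26)
for lo in range(-20,-2):
    t=m&(X*100>lo)&(X*100<lo+1)
    if t.sum()>5: print(lo,np.round(np.percentile(P[...,2][t],[5,50,90]),3))
for k in(0,-1):
    o=np.array([.5875,.226,.165])+k*.046*np.array([-.1305,.9914,0])
    p,R,fx,fz=grasp(o,7.5,40,20); print(o,p,R[0][:,2],fz); go(p-.1*R[0][:,2],R)
E
python3 m3.py
```

```text
scene [  47  132   63   83 3301] [ 0.575 -0.549  0.027] [ 0.784 -0.465  0.203]
scene [154 134  74  65 630] [ 0.533 -0.325  0.031] [ 0.583 -0.08   0.219]
scene [224 136  21  20 226] [ 0.324 -0.162  0.026] [ 0.399 -0.107  0.038]
scene [246 138  37  30 615] [ 0.324 -0.081  0.026] [0.413 0.036 0.05 ]
scene [ 266  147  127  117 8092] [0.313 0.082 0.036] [0.701 0.386 0.293]
scene [406 195  34  57 974] [0.446 0.491 0.029] [0.573 0.549 0.135]
scene [230 236  22  38 627] [0.763 0.008 0.03 ] [0.811 0.064 0.193]
scene [ 259  270  120   84 6047] [0.796 0.135 0.031] [0.924 0.428 0.114]
post [ 0.53699509 -0.32588083] 138 [[0.529, -0.327, 0.125], [0.543, -0.314, 0.159], [0.552, -0.3, 0.218]]
post [ 0.56900491 -0.09811917] 164 [[0.564, -0.125, 0.123], [0.576, -0.09, 0.157], [0.584, -0.078, 0.219]]
side [ 182  108  125  110 7268] [0.548 0.003 0.029] [0.905 0.389 0.291]
side [ 134  130   40   35 1031] [0.418 0.486 0.027] [0.567 0.549 0.132]
side [137 179  24  32 564] [0.323 0.29  0.026] [0.385 0.352 0.117]
side [272 205  63 105 857] [ 0.525 -0.335  0.03 ] [ 0.576 -0.09   0.218]
side [154 220  30  27 6
[... 233 characters left out ...]
  0.026] [ 0.393 -0.113  0.035]
post [ 0.53699509 -0.32588083] 224 [[0.525, -0.335, 0.135], [0.534, -0.324, 0.157], [0.545, -0.299, 0.218]]
post [ 0.56900491 -0.09811917] 176 [[0.558, -0.123, 0.129], [0.566, -0.1, 0.158], [0.578, -0.086, 0.218]]
-5 [0.11  0.134 0.149]
-4 [0.1   0.146 0.161]
[0.5875 0.226  0.165 ] [0.56858878 0.22351029 0.1452359 ] [ 0.85861644  0.113039   -0.5       ] [-0.63728847 -0.08390062  0.76604444]
shift [ 2.939 -4.352 -0.593] turn [-0.075 -1.004  0.36 ] deg 64.1
[0.593503  0.1803956 0.165    ] [0.57459178 0.17790589 0.1452359 ] [ 0.85861644  0.113039   -0.5       ] [-0.63728847 -0.08390062  0.76604444]
shift [ 2.999 -4.808 -0.593] turn [-0.075 -1.004  0.36 ] deg 64.1
```

Call:
play_rows:
  deltas: "0.06 -0.09 -0.01 0 -0.02 0.01 60; 0.12 -0.17 -0.02 0 -0.04 0.01 60; 0.18 -0.26 -0.04 0 -0.06 0.02 60; 0.24 -0.35 -0.05 -0.01 -0.08 0.03 60; 0.3 -0.44 -0.06 -0.01 -0.1 0.04 60; 0.35 -0.52 -0.07 -0.01 -0.12 0.04 60; 0.41 -0.61 -0.08 -0.01 -0.14 0.05 60; 0.47 -0.7 -0.1 -0.01 -0.16 0.06 60; 0.53 -0.79 -0.11 -0.01 -0.18 0.06 60; 0.59 -0.87 -0.12 -0.015 -0.2 0.07 60"

```text
t: 0.93
eef_pos: [0.2486, 0.5597, 0.2436]
ee_rot: [0.307, 2.914, 0.021]
wrist_force: [0.1, -0.4, 0.6]
width: 0.0597
finger_force: 0.0
```

Call:
play_rows:
  deltas: "0.06 -0.09 -0.01 0 -0.02 0.01 60; 0.12 -0.17 -0.02 0 -0.04 0.01 60; 0.18 -0.26 -0.04 0 -0.06 0.02 60; 0.24 -0.35 -0.05 -0.01 -0.08 0.03 60; 0.3 -0.44 -0.06 -0.01 -0.1 0.04 60; 0.35 -0.52 -0.07 -0.01 -0.12 0.04 60; 0.41 -0.61 -0.08 -0.01 -0.14 0.05 60; 0.47 -0.7 -0.1 -0.01 -0.16 0.06 60; 0.53 -0.79 -0.11 -0.01 -0.18 0.06 60; 0.59 -0.87 -0.12 -0.015 -0.2 0.07 60"

```text
t: 1.77
eef_pos: [0.3075, 0.4728, 0.2315]
ee_rot: [0.183, 2.714, 0.039]
wrist_force: [-0.2, 0.3, 0.3]
width: 0.0599
finger_force: 0.0
```

Call:
play_rows:
  deltas: "0.06 -0.09 -0.01 0 -0.02 0.01 40; 0.12 -0.17 -0.02 0 -0.04 0.01 40; 0.18 -0.26 -0.04 0 -0.06 0.02 40; 0.24 -0.35 -0.05 -0.01 -0.08 0.03 40; 0.3 -0.44 -0.06 -0.01 -0.1 0.04 40; 0.35 -0.52 -0.07 -0.01 -0.12 0.04 40; 0.41 -0.61 -0.08 -0.01 -0.14 0.05 40; 0.47 -0.7 -0.1 -0.01 -0.16 0.06 40; 0.53 -0.79 -0.11 -0.01 -0.18 0.06 40; 0.59 -0.87 -0.12 -0.015 -0.2 0.07 40"

```text
t: 2.6
eef_pos: [0.3663, 0.3859, 0.2195]
ee_rot: [0.07, 2.511, 0.055]
wrist_force: [-0.2, 0.5, -0.1]
width: 0.04
finger_force: 0.0
```

Call:
play_rows:
  deltas: "0.06 -0.09 -0.01 0 -0.02 0.01 28; 0.12 -0.17 -0.02 0 -0.04 0.01 28; 0.18 -0.26 -0.04 0 -0.06 0.02 28; 0.24 -0.35 -0.05 -0.01 -0.08 0.03 28; 0.3 -0.44 -0.06 -0.01 -0.1 0.04 28; 0.35 -0.52 -0.07 -0.01 -0.12 0.04 28; 0.41 -0.61 -0.08 -0.01 -0.14 0.05 28; 0.47 -0.7 -0.1 -0.01 -0.16 0.06 28; 0.53 -0.79 -0.11 -0.01 -0.18 0.06 28; 0.59 -0.87 -0.12 -0.015 -0.2 0.07 28"

```text
t: 3.43
eef_pos: [0.425, 0.2991, 0.2075]
ee_rot: [-0.033, 2.304, 0.069]
wrist_force: [0.9, 0.9, -0.0]
width: 0.028
finger_force: 0.0
```

```bash
cat > t.py <<'E'
from h import *
import sys
k=int(sys.argv[1]); back=float(sys.argv[2])
o=np.array([.5875,.226,.165])+k*.046*np.array([-.1305,.9914,0])
p,R,fx,fz=grasp(o,7.5,40,20); s=read_state(); print(s['t'],s['eef_pos'],s['joint_positions'].round(2),s['width'],s['wrist_force'].round(2)); go(p-back*R[0][:,2],R,s)
E
python3 t.py 0 .1
```

```text
3.4333 [0.42501609 0.29908796 0.20748807] [ 0.91 -0.26  2.43 -1.12  0.65  0.14] 0.02799911497972742 [ 0.88  0.9  -0.02]
shift [ 0.577 -0.869 -0.123] turn [-0.02  -0.203  0.076] deg 13.1
```

Call:
play_rows:
  deltas: "0.1 -0.09 -0.03 0 -0.02 0.01 28; 0.2 -0.18 -0.06 0 -0.04 0.015 28; 0.28 -0.27 -0.1 0 -0.06 0.02 28; 0.37 -0.36 -0.13 -0.01 -0.08 0.03 28; 0.46 -0.45 -0.16 -0.01 -0.1 0.04 28; 0.55 -0.54 -0.19 -0.01 -0.12 0.045 28; 0.64 -0.63 -0.22 -0.01 -0.14 0.05 28; 0.73 -0.72 -0.26 -0.015 -0.16 0.06 28; 0.82 -0.825 -0.29 -0.02 -0.18 0.07 28; 0.92 -0.825 -0.32 -0.02 -0.203 0.076 28"

```text
t: 4.27
eef_pos: [0.4917, 0.1976, 0.2409]
ee_rot: [-0.149, 2.168, 0.086]
wrist_force: [-0.1, -0.6, -0.5]
width: 0.0279
finger_force: 0.0
```

```bash
python3 t.py 0 .06; python3 -c "
from h import *
grab('wrist','1')"
```

```text
4.2667 [0.49170606 0.19759399 0.24090955] [ 0.52 -0.41  2.53 -1.31  0.32 -0.05] 0.02785955659255615 [-0.14 -0.61 -0.45]
shift [ 0.254  0.191 -0.657] turn [ 0.005 -0.074 -0.009] deg 4.5
```

View pics/wrist_1.png

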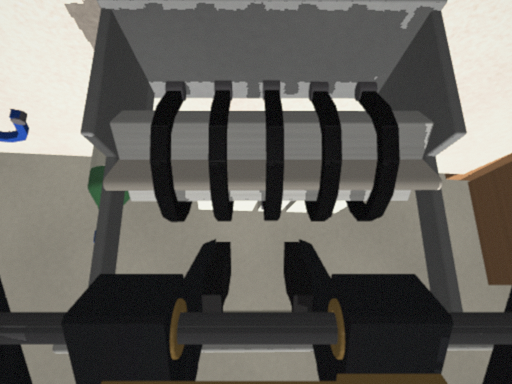

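Joint 4 reached its limit at this tilt; the wrist view shows the middle frame at column 272, with the fingers centred near 257. I fit a small kinematic model to choose a reachable tilt.

```bash
cat > kin.py <<'E'
from h import *
from scipy.optimize import least_squares
lo=np.array([-2.63,-.94,.31,-1.31,0,-2.55]);hi=np.array([2.63,2.18,2.57,4.45,2.66,2.55])
def basis(q):
    z=np.array([0,0,1.]);x=np.array([1.,0,0]); A=Ro.from_euler('z',q[0]);B=A*Ro.from_euler('y',q[1]);C=A*Ro.from_euler('y',q[1]+q[2]);D=C*Ro.from_euler('z',q[3])*Ro.from_euler('y',q[4])
    return np.column_stack([z,B.apply(z),C.apply(z),D.apply(z)]),D*Ro.from_euler('z',q[5])
S=[([1.2501075,.264688753,1.60522884,-6e-6,1.27370083,-.0369209],[.1888092,.64742484,.25450974],[-.44419435,-3.10967193,.00313266]),
   ([.91,-.26,2.43,-1.12,.65,.14],[.42501609,.29908796,.20748807],[-.033,2.304,.069])]
s=read_state(); S.append((s['joint_positions'],s['eef_pos'],s['ee_rot']))
L=np.linalg.lstsq(np.vstack([basis(q)[0] for q,_,_ in S]),np.concatenate([p for _,p,_ in S]),rcond=None)[0]
Roff=[(basis(q)[1].inv()*Ro.from_rotvec(r)) for q,_,r in S]
def ik(p,R,q0):
    def f(q):
        B,D=basis(q); return np.r_[(B@L-p)*10,(D*Roff[0]*Ro.from_matrix(R).inv()).as_rotvec()]
    return min((least_squares(f,np.clip(g,lo+.01,hi-.01),bounds=(lo,hi)) for g in q0),key=lambda r:r.cost)
def chk(tag,p,Rs,Rref=None):
    q=s['joint_positions']; best=None
    for R in Rs:
        r=ik(p,R,[q,q+[0,0,0,1,.3,-1],[.3,0,2,0,.8,0],[.3,0,2,1,.8,-1],[-.3,0,2,1,.8,-1],[-.3,0,2,2.5,.8,-2.]]); 
        print(tag,'cost %.4f'%r.cost,r.x.round(2))
if __name__=='__main__':
    print(L,[np.abs(basis(q)[0]@L-p).max().round(4) for q,p,_ in S],[r.as_rotvec().round(3) for r in Roff])
    o=np.array([.5875,.226,.165]); 
    for d in(10,0,-10):
        p,R,fx,fz=grasp(o,7.5,40,d); z=R[0][:,2]
        chk(f'd{d} pre',p-.06*z,R); chk('  grasp',p,R); chk('  out',p+.08*fz,R); chk('  back',p+.08*fz+[-.08,0,0],R)
        p,R,_,_=grasp([.553,-.212,.16],-8,15,d); chk('  stand',p,R)
E
python3 kin.py
```

```text
[0.26942131 0.4638705  0.57600325 0.28250331] [np.float64(0.0228), np.float64(0.0034), np.float64(0.0123)] [array([ 0.   , -0.   ,  1.571]), array([0.003, 0.007, 1.563]), array([-0.   , -0.   ,  1.571])]
d10 pre cost 0.0001 [ 0.55 -0.19  2.43 -1.31  0.32  0.01]
d10 pre cost 0.0074 [ 0.48 -0.21  2.41 -0.77  0.24  2.55]
  grasp cost 0.0032 [ 0.49 -0.01  2.33 -1.31  0.26 -0.01]
  grasp cost 0.0125 [ 0.42 -0.03  2.32 -0.79  0.15  2.55]
  out cost 0.0000 [ 0.56 -0.25  2.43 -1.19  0.35 -0.11]
  out cost 0.0047 [ 0.49 -0.26  2.41 -0.76  0.29  2.55]
  back cost 0.0000 [ 0.7  -0.44  2.56 -1.1   0.48 -0.13]
  back cost 0.0070 [ 0.6  -0.47  2.55 -0.71  0.4   2.55]
  stand cost 0.0000 [-0.44 -0.05  2.22  0.24  0.56 -2.04]
  stand cost 0.0000 [-0.44 -0.05  2.22  0.24  0.56  1.1 ]
d0 pre cost 0.0000 [ 0.51 -0.17  2.33 -0.66  0.4  -0.66]
d0 pre cost 0.0000 [ 0.51 -0.17  2.33 -0.66  0.4   2.48]
  grasp cost 0.0000 [ 0.48 -0.01  2.28 -0.84  0.3  -0.48]
  grasp cost 0.0002 [ 0.46 -0.01  2.27 -0.74  0.29  2.55]
  out cost 0.0000 [ 0.52 -0.23  2.34 -0.61  0.44 -0.7 ]
  out cost 0.0000 [ 0.52 -0.23  2.34 -0.61  0.44  2.44]
  back cost 0.0000 [ 0.64 -0.41  2.48 -0.65  0.54 -0.58]
  back cost 0.0000 [ 0.64 -0.41  2.48 -0.65  0.54  2.55]
  stand cost 0.0000 [-0.41  0.02  2.12  0.1   0.75 -1.91]
  stand cost 0.0000 [-0.41  0.02  2.12  0.1   0.75  1.23]
d-10 pre cost 0.0000 [ 0.47 -0.11  2.21 -0.31  0.57 -1.01]
d-10 pre cost 0.0000 [ 0.47 -0.11  2.21 -0.31  0.57  2.13]
  grasp cost 0.0000 [ 0.45  0.03  2.18 -0.36  0.45 -0.97]
  grasp cost 0.0000 [ 0.45  0.03  2.18 -0.36  0.45  2.17]
  out cost 0.0000 [ 0.48 -0.17  2.24 -0.31  0.6  -1.  ]
  out cost 0.0000 [ 0.48 -0.17  2.24 -0.31  0.6   2.14]
  back cost 0.0000 [ 0.59 -0.35  2.38 -0.36  0.67 -0.88]
  back cost 0.0000 [ 0.59 -0.35  2.38 -0.36  0.67  2.27]
  stand cost 0.0000 [-0.39  0.11  2.01  0.03  0.94 -1.83]
  stand cost 0.0000 [-0.39  0.11  2.01  0.03  0.94  1.31]
```

```bash
cat > t.py <<'E'
from h import *
import sys
# t.py rack k back up [dx] | t.py stand y lean ox dz
s=read_state(); print(round(s['t'],2),s['eef_pos'].round(4),s['joint_positions'].round(2),s['width'],s['wrist_force'].round(2),s['finger_force'])
v=[float(a) for a in sys.argv[2:]]
if sys.argv[1]=='rack':
    o=np.array([.5875,.226,.165])+v[0]*.046*np.array([-.1305,.9914,0])
    p,R,fx,fz=grasp(o,7.5,40,0,-.034,-.004); p=p-v[1]*R[0][:,2]
else:
    a=np.radians(-8); ex=np.array([np.cos(a),np.sin(a),0]); ey=np.array([-np.sin(a),np.cos(a),0])
    p,R,fx,fz=grasp(np.array([.553,-.2125,.152+v[3]])+v[0]*ey+v[2]*ex,-8,v[1],0,-.034,-.004)
print('p',p,'z',R[0][:,2],'fz',fz); go(p,R,s)
E
python3 t.py rack 0 .06
```

```text
4.32 [0.4924 0.1972 0.243 ] [ 0.52 -0.41  2.53 -1.31  0.32 -0.05] 0.02812744246840344 [ 0.13 -0.01  0.5 ] 0.0
p [0.52726373 0.21806975 0.18451162] z [ 0.63728847  0.08390062 -0.76604444] fz [-0.63728847 -0.08390062  0.76604444]
shift [ 0.349  0.209 -0.585] turn [-0.041  0.259 -0.007] deg 15.8
```

Call:
play_rows:
  deltas: "0 0 0.1 0 0 0 28; 0 0 0.1 0 0 0 28; 0 0 0.1 0 0 0 28; 0 0 0.1 0 0 0 28; 0 0 0.1 0 0 0 28; 0 0 0.1 0 0 0 28; 0 0 0.1 0 0 0 28; 0 0 0.1 0 0 0 28; 0 0 0.1 0 0 0 28; 0 0 0.1 0 0 0 28"

```text
t: 5.15
eef_pos: [0.4921, 0.1994, 0.2515]
ee_rot: [-0.149, 2.168, 0.087]
wrist_force: [-0.2, 0.1, 0.1]
width: 0.0282
finger_force: 0.0
```

```bash
python3 t.py rack 0 .06
```

```text
5.15 [0.4921 0.1994 0.2515] [ 0.52 -0.43  2.52 -1.23  0.33 -0.13] 0.028212769859647734 [-0.22  0.14  0.14] 0.0
p [0.52726373 0.21806975 0.18451162] z [ 0.63728847  0.08390062 -0.76604444] fz [-0.63728847 -0.08390062  0.76604444]
shift [ 0.352  0.187 -0.67 ] turn [-0.041  0.256 -0.008] deg 15.6
```

Call:
play_rows:
  deltas: "0 0.03 0 -0.01 0.06 0 28; 0 0.06 0 -0.02 0.12 0 28; 0.03 0.1 -0.05 -0.03 0.18 0 28; 0.08 0.15 -0.13 -0.04 0.256 -0.01 28; 0.15 0.187 -0.25 -0.04 0.256 -0.01 28; 0.22 0.187 -0.4 -0.04 0.256 -0.01 28; 0.3 0.187 -0.55 -0.04 0.256 -0.01 28; 0.352 0.187 -0.67 -0.04 0.256 -0.01 28; 0.352 0.187 -0.67 -0.04 0.256 -0.01 28; 0.352 0.187 -0.67 -0.04 0.256 -0.01 28"

```text
t: 5.98
eef_pos: [0.5269, 0.2175, 0.1835]
ee_rot: [-0.157, 2.441, 0.057]
wrist_force: [-0.3, 0.3, -0.4]
width: 0.0283
finger_force: 0.0
```

```bash
python3 t.py rack 0 0; python3 -c "
from h import *
c=grab('wrist','2'); P=cloud(c); s=read_state(); R=Ro.from_rotvec(s['ee_rot']).as_matrix()
im=c['image'].astype(int)
T=(P-s['eef_pos'])@R   # tool coords
m=(im.max(-1)<50)&(T[...,2]>.035)&(T[...,2]<.09)&(abs(T[...,1])<.13)&(c['depth']>0)
y=T[...,1][m]*1000
h,e=np.histogram(y,np.arange(-130,131,5)); print(list(zip(e[:-1].astype(int),h)))
for k in range(-2,3):
    t=m&(abs(T[...,1]*1000-46*k)<18); print(k,t.sum(),np.percentile(T[t],[3,50,97],0).round(4).tolist())
"
```

```text
5.98 [0.5269 0.2175 0.1835] [ 0.47 -0.18  2.36 -0.65  0.37 -0.69] 0.028254570150960365 [-0.34  0.27 -0.43] 0.0
p [0.56550104 0.22310378 0.13854895] z [ 0.63728847  0.08390062 -0.76604444] fz [-0.63728847 -0.08390062  0.76604444]
shift [ 0.386  0.056 -0.449] turn [ 0.    -0.002  0.003] deg 0.2
[(np.int64(-130), np.int64(0)), (np.int64(-125), np.int64(0)), (np.int64(-120), np.int64(0)), (np.int64(-115), np.int64(0)), (np.int64(-110), np.int64(0)), (np.int64(-105), np.int64(0)), (np.int64(-100), np.int64(442)), (np.int64(-95), np.int64(729)), (np.int64(-90), np.int64(1097)), (np.int64(-85), np.int64(262)), (np.int64(-80), np.int64(0)), (np.int64(-75), np.int64(0)), (np.int64(-70), np.int64(0)), (np.int64(-65), np.int64(0)), (np.int64(-60), np.int64(0)), (np.int64(-55), np.int64(315)), (np.int64(-50), np.int64(733)), (np.int64(-45), np.int64(655)), (np.int64(-40), np.int64(340)), (np.int64(-35), np.int64(0)), (np.int64(-30), np.int64(0)), (np.int64(-25), np.int64(5)), (np.int64(-20), np.int64(0)), (np.int64(-15), np.int64(0)), (np.int64(-10), np.int64(279)), (np.int64(-5), np.int64(1062)
[... 521 characters left out ...]
, np.int64(968)), (np.int64(90), np.int64(731)), (np.int64(95), np.int64(487)), (np.int64(100), np.int64(0)), (np.int64(105), np.int64(0)), (np.int64(110), np.int64(1)), (np.int64(115), np.int64(0)), (np.int64(120), np.int64(0)), (np.int64(125), np.int64(0))]
-2 2530 [[-0.0253, -0.0975, 0.0455], [0.0008, -0.0893, 0.0565], [0.0223, -0.0848, 0.0866]]
-1 2043 [[-0.023, -0.0517, 0.0453], [0.0031, -0.0452, 0.0567], [0.0231, -0.039, 0.0862]]
0 2678 [[-0.0564, -0.0059, 0.0435], [-0.0082, -0.0001, 0.0492], [0.0229, 0.0064, 0.0842]]
1 2084 [[-0.024, 0.0389, 0.0454], [0.0024, 0.0454, 0.0563], [0.0226, 0.0522, 0.0864]]
2 2533 [[-0.025, 0.0846, 0.0454], [0.001, 0.0896, 0.0561], [0.0224, 0.0979, 0.0866]]
```

View pics/wrist_2.png

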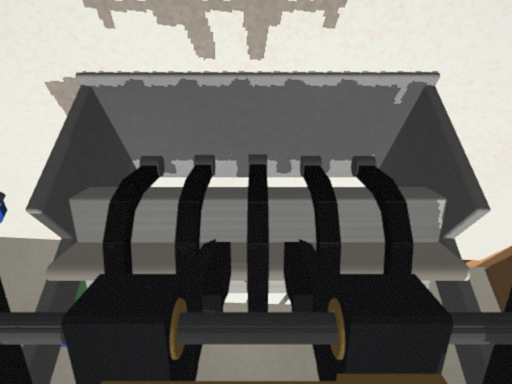

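The middle frame sits centred between the fingers (column 258). I advance and grip.

Call:
play_rows:
  deltas: "0.05 0.007 -0.06 0 0 0 28; 0.11 0.014 -0.13 0 0 0 28; 0.17 0.022 -0.2 0 0 0 28; 0.23 0.03 -0.27 0 0 0 28; 0.29 0.038 -0.34 0 0 0 28; 0.34 0.045 -0.4 0 0 0 28; 0.384 0.051 -0.458 0 0 0 28; 0.384 0.051 -0.458 0 0 0 28; 0.384 0.051 -0.458 0 0 0 28; 0.384 0.051 -0.458 0 0 0 28"

```text
t: 6.87
eef_pos: [0.5659, 0.2233, 0.1396]
ee_rot: [-0.156, 2.438, 0.059]
wrist_force: [-0.5, 0.1, -0.8]
width: 0.0281
finger_force: 0.0
```

Call:
play_rows:
  deltas: "0 0 0 0 0 0 20; 0 0 0 0 0 0 10; 0 0 0 0 0 0 4; 0 0 0 0 0 0 4; 0 0 0 0 0 0 4; 0 0 0 0 0 0 4; 0 0 0 0 0 0 4; 0 0 0 0 0 0 4; 0 0 0 0 0 0 4; 0 0 0 0 0 0 4"

```text
t: 7.7
eef_pos: [0.566, 0.2232, 0.1392]
ee_rot: [-0.157, 2.438, 0.059]
wrist_force: [-1.4, -0.1, 3.3]
width: 0.0138
finger_force: 30.0
```

Call:
play_rows:
  deltas: "-0.03 -0.004 0.036 0 0 0 4; -0.09 -0.011 0.1 0 0 0 4; -0.15 -0.02 0.18 0 0 0 4; -0.21 -0.028 0.25 0 0 0 4; -0.27 -0.036 0.325 0 0 0 4; -0.33 -0.043 0.397 0 0 0 4; -0.39 -0.051 0.47 0 0 0 4; -0.45 -0.059 0.54 0 0 0 4; -0.51 -0.067 0.613 0 0 0 4; -0.51 -0.067 0.613 0 0 0 4"

```text
t: 8.53
eef_pos: [0.5141, 0.2165, 0.2013]
ee_rot: [-0.156, 2.438, 0.059]
wrist_force: [0.2, 0.3, -0.6]
width: 0.0138
finger_force: 30.0
```

```bash
python3 t.py stand -.06 20 -.008 .15; python3 - <<'E'
import kin; from h import *
s=read_state(); p=s['eef_pos']; R=[Ro.from_rotvec(s['ee_rot']).as_matrix()]
for d in([-.06,-.01,0],[-.1,-.01,.0],[-.1,-.01,.1],[-.06,-.05,.15]): kin.chk(d,p+d,R)
E
```

```text
8.53 [0.5141 0.2165 0.2013] [ 0.48 -0.23  2.36 -0.59  0.41 -0.74] 0.013770659216514292 [ 0.2   0.29 -0.57] 29.99874977453146
p [ 0.507121   -0.26664178  0.28473316] z [ 0.33869163 -0.0476     -0.93969262] fz [-0.33869163  0.0476      0.93969262]
shift [-0.07  -4.831  0.835] turn [ 0.     0.336 -0.253] deg 25.2
[-0.06, -0.01, 0] cost 0.0000 [ 0.59 -0.38  2.46 -0.63  0.5  -0.64]
[-0.1, -0.01, 0.0] cost 0.0000 [ 0.66 -0.49  2.53 -0.65  0.57 -0.58]
[-0.1, -0.01, 0.1] cost 0.0000 [ 0.66 -0.6   2.41 -0.49  0.77 -0.78]
[-0.06, -0.05, 0.15] cost 0.0000 [ 0.48 -0.6   2.31 -0.32  0.78 -1.07]
```

Call:
play_rows:
  deltas: "-0.08 -0.01 0 0 0 0 4; -0.18 -0.024 0 0 0 0 4; -0.28 -0.037 0 0 0 0 4; -0.38 -0.05 0 0 0 0 4; -0.48 -0.063 0 0 0 0 4; -0.58 -0.076 0 -0.006 0.05 0 4; -0.68 -0.09 0 -0.013 0.1 0 4; -0.77 -0.1 0 -0.02 0.15 0 4; -0.86 -0.113 0.02 -0.026 0.2 0 4; -0.94 -0.123 0.04 -0.026 0.2 0 4"

```text
t: 9.37
eef_pos: [0.421, 0.2045, 0.2056]
ee_rot: [-0.169, 2.649, 0.045]
wrist_force: [0.9, 0.5, 0.2]
width: 0.0136
finger_force: 30.0
```

```bash
python3 t.py stand -.06 20 -.008 .15; python3 -c "
from h import *
a=grab('side','3')['image'];b=grab('scene','3')['image']
cv2.imwrite('pics/c.png',np.hstack([cv2.resize(a[60:260,100:300],(400,400)),cv2.resize(b[100:280,220:400],(400,400))])[:,:,::-1])"
```

```text
9.37 [0.421  0.2045 0.2056] [ 0.52 -0.37  2.38 -0.28  0.7  -1.  ] 0.013552257988451447 [0.91 0.53 0.17] 29.998127185972407
p [ 0.507121   -0.26664178  0.28473316] z [ 0.33869163 -0.0476     -0.93969262] fz [-0.33869163  0.0476      0.93969262]
shift [ 0.861 -4.712  0.791] turn [-0.001  0.133 -0.255] deg 17.3
```

View pics/c.png

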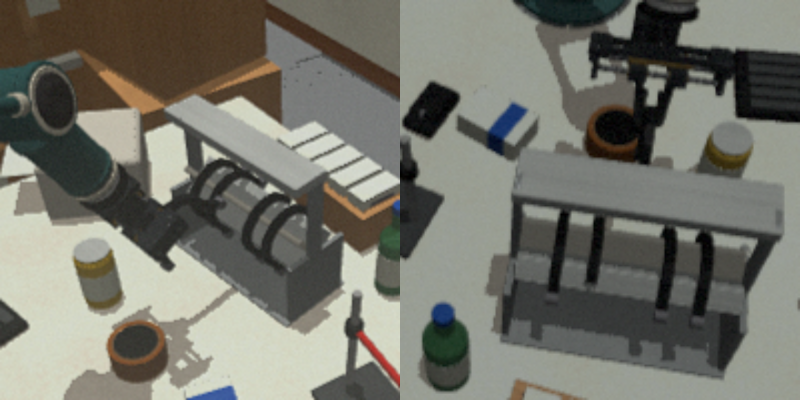

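Call:
play_rows:
  deltas: "-0.1 -0.01 0.03 0 0.03 0 4; -0.2 -0.02 0.08 0 0.06 0 4; -0.28 -0.04 0.18 0 0.09 0 4; -0.28 -0.1 0.3 0 0.133 0 4; -0.28 -0.2 0.45 0 0.133 0 4; -0.28 -0.35 0.6 0 0.133 0 4; -0.28 -0.5 0.75 0 0.133 0 4; -0.25 -0.65 0.85 0 0.133 -0.03 4; -0.2 -0.8 0.9 0 0.133 -0.06 4; -0.15 -1 0.9 0 0.133 -0.08 4"

```text
t: 10.3
eef_pos: [0.4062, 0.1037, 0.2954]
ee_rot: [-0.057, 2.788, 0.028]
wrist_force: [-0.1, 0.5, -0.9]
width: 0.0136
finger_force: 30.0
```

Call:
play_rows:
  deltas: "0 -0.1 0 0 0 -0.01 4; 0 -0.2 0 0 0 -0.02 4; 0.05 -0.3 0 0 0 -0.03 4; 0.1 -0.4 0 0 0 -0.04 4; 0.15 -0.5 0 0 0 -0.05 4; 0.2 -0.6 0 0 0 -0.06 4; 0.25 -0.7 0 0 0 -0.07 4; 0.25 -0.8 0 0 0 -0.08 4; 0.25 -0.9 0 0 0 -0.09 4; 0.25 -1 0 0 0 -0.09 4"

```text
t: 11.13
eef_pos: [0.4301, 0.0034, 0.2929]
ee_rot: [0.075, 2.792, 0.003]
wrist_force: [-0.2, -0.5, -0.0]
width: 0.0136
finger_force: 30.0
```

Call:
play_rows:
  deltas: "0 -0.1 0 0 0 -0.01 4; 0 -0.2 0 0 0 -0.02 4; 0.05 -0.3 0 0 0 -0.03 4; 0.1 -0.4 0 0 0 -0.04 4; 0.15 -0.5 0 0 0 -0.05 4; 0.2 -0.6 0 0 0 -0.06 4; 0.25 -0.7 0 0 0 -0.07 4; 0.25 -0.8 0 0 0 -0.08 4; 0.25 -0.9 0 0 0 -0.08 4; 0.25 -1 0 0 0 -0.08 4"

```text
t: 11.97
eef_pos: [0.4558, -0.0969, 0.2939]
ee_rot: [0.191, 2.787, -0.016]
wrist_force: [0.1, 0.9, -1.1]
width: 0.0139
finger_force: 30.0
```

Call:
play_rows:
  deltas: "0 -0.1 0 0 0 0 4; 0 -0.2 0 0 0 0 4; 0.05 -0.3 0 0 0 0 4; 0.1 -0.4 0 0 0 0 4; 0.15 -0.5 0 0 0 0 4; 0.2 -0.6 0 0 0 0 4; 0.25 -0.7 0 0 0 0 4; 0.25 -0.8 0 0 0 0 4; 0.25 -0.9 0 0 0 0 4; 0.25 -1 0 0 0 0 4"

```text
t: 12.8
eef_pos: [0.4811, -0.1969, 0.2939]
ee_rot: [0.191, 2.787, -0.015]
wrist_force: [0.2, 0.6, -1.2]
width: 0.0133
finger_force: 30.0
```

```bash
python3 t.py stand -.06 20 -.008 .14
```

```text
12.8 [ 0.4811 -0.1969  0.2939] [-0.52 -0.26  2.09  0.17  0.99 -2.03] 0.013301781350516005 [ 0.2   0.58 -1.24] 29.999245279468596
p [ 0.507121   -0.26664178  0.27473316] z [ 0.33869163 -0.0476     -0.93969262] fz [-0.33869163  0.0476      0.93969262]
shift [ 0.26  -0.697 -0.192] turn [-0.012  0.001 -0.005] deg 0.8
```

Call:
play_rows:
  deltas: "0.03 -0.08 0 0 0 0 4; 0.06 -0.16 0 0 0 0 4; 0.09 -0.24 0 0 0 0 4; 0.12 -0.32 0 0 0 0 4; 0.15 -0.4 0 0 0 0 4; 0.18 -0.48 0 0 0 0 4; 0.21 -0.57 -0.05 0 0 0 4; 0.24 -0.65 -0.1 -0.01 0 0 4; 0.26 -0.7 -0.15 -0.01 0 0 4; 0.26 -0.7 -0.19 -0.01 0 0 4"

```text
t: 13.63
eef_pos: [0.5068, -0.2667, 0.2739]
ee_rot: [0.189, 2.787, -0.03]
wrist_force: [0.1, -0.2, -1.0]
width: 0.0136
finger_force: 30.0
```

```bash
python3 t.py stand -.06 20 -.008 .0; python3 -c "
from h import *
a=grab('side','4')['image'];b=grab('scene','4')['image']
cv2.imwrite('pics/d.png',np.hstack([cv2.resize(a[130:330,210:410],(400,400)),cv2.resize(b[90:230,130:270],(400,400))])[:,:,::-1])"
```

```text
13.63 [ 0.5068 -0.2667  0.2739] [-0.62 -0.13  2.03  0.2   0.95 -2.15] 0.013620025417281323 [ 0.06 -0.18 -0.99] 29.99874432280194
p [ 0.507121   -0.26664178  0.13473316] z [ 0.33869163 -0.0476     -0.93969262] fz [-0.33869163  0.0476      0.93969262]
shift [ 0.004  0.    -1.392] turn [-0.003  0.    -0.004] deg 0.3
```

View pics/d.png

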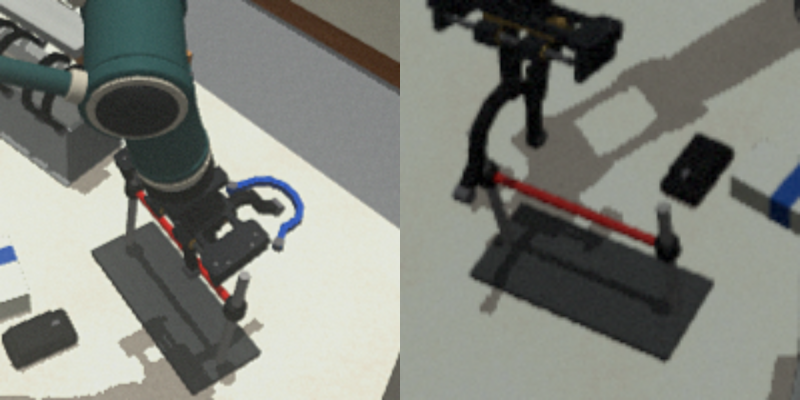

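Call:
play_rows:
  deltas: "0 0 -0.08 0 0 0 4; 0 0 -0.18 0 0 0 4; 0 0 -0.28 0 0 0 4; 0 0 -0.38 0 0 0 4; 0 0 -0.48 0 0 0 4; 0 0 -0.58 0 0 0 4; 0 0 -0.68 0 0 0 4; 0 0 -0.78 0 0 0 4; 0 0 -0.88 0 0 0 4; 0 0 -0.98 0 0 0 4"

```text
t: 14.57
eef_pos: [0.5067, -0.2659, 0.1761]
ee_rot: [0.188, 2.786, -0.03]
wrist_force: [0.3, -0.4, -1.6]
width: 0.0137
finger_force: 30.0
```

Call:
play_rows:
  deltas: "0 0 -0.04 0 0 0 4; 0 0 -0.08 0 0 0 4; 0 0 -0.12 0 0 0 4; 0 0 -0.16 0 0 0 4; 0 0 -0.2 0 0 0 4; 0 0 -0.23 0 0 0 4; 0 0 -0.26 0 0 0 4; 0 0 -0.28 0 0 0 4; 0 0 -0.3 0 0 0 4; 0 0 -0.3 0 0 0 4"

```text
t: 15.4
eef_pos: [0.5065, -0.2658, 0.1466]
ee_rot: [0.188, 2.786, -0.029]
wrist_force: [-1.0, 0.2, -1.4]
width: 0.0137
finger_force: 30.0
```

Call:
play_rows:
  deltas: "0 0 -0.01 0 0 0 4; 0 0 -0.02 0 0 0 4; 0 0 -0.03 0 0 0 4; 0 0 -0.04 0 0 0 4; 0 0 -0.05 0 0 0 4; 0 0 -0.06 0 0 0 4; 0 0 -0.07 0 0 0 4; 0 0 -0.08 0 0 0 4; 0 0 -0.08 0 0 0 4; 0 0 -0.08 0 0 0 4"

```text
t: 16.23
eef_pos: [0.5066, -0.2659, 0.139]
ee_rot: [0.188, 2.786, -0.03]
wrist_force: [0.3, 0.4, -0.8]
width: 0.0134
finger_force: 30.0
```

Call:
play_rows:
  deltas: "0 0 -0.005 0 0 0 4; 0 0 -0.01 0 0 0 4; 0 0 -0.015 0 0 0 4; 0 0 -0.02 0 0 0 4; 0 0 -0.025 0 0 0 4; 0 0 -0.03 0 0 0 4; 0 0 -0.03 0 0 0 4; 0 0 -0.03 0 0 0 4; 0 0 -0.03 0 0 0 4; 0 0 -0.03 0 0 0 4"

```text
t: 17.07
eef_pos: [0.5067, -0.2659, 0.1361]
ee_rot: [0.188, 2.786, -0.03]
wrist_force: [-0.6, 0.5, -0.9]
width: 0.014
finger_force: 30.0
```

Call:
play_rows:
  deltas: "0 0 -0.005 0 0 0 4; 0 0 -0.01 0 0 0 4; 0 0 -0.015 0 0 0 4; 0 0 -0.02 0 0 0 4; 0 0 -0.02 0 0 0 4; 0 0 -0.02 0 0 0 4; 0 0 -0.02 0 0 0 4; 0 0 -0.02 0 0 0 4; 0 0 -0.02 0 0 0 4; 0 0 -0.02 0 0 0 4"

```text
t: 17.9
eef_pos: [0.507, -0.2661, 0.1344]
ee_rot: [0.188, 2.785, -0.03]
wrist_force: [0.4, 0.6, 3.1]
width: 0.0136
finger_force: 30.0
```

```bash
python3 t.py stand -.06 20 -.008 .0; python3 -c "
from h import *
c=grab('wrist','5');grab('scene','5')
"
```

```text
17.9 [ 0.507  -0.2661  0.1344] [-0.62  0.01  2.17  0.26  0.67 -2.24] 0.013576595494306964 [0.39 0.61 3.12] 30.000406792096328
p [ 0.507121   -0.26664178  0.13473316] z [ 0.33869163 -0.0476     -0.93969262] fz [-0.33869163  0.0476      0.93969262]
shift [ 0.001 -0.006  0.003] turn [-0.002  0.002 -0.005] deg 0.3
```

View pics/wrist_5.png

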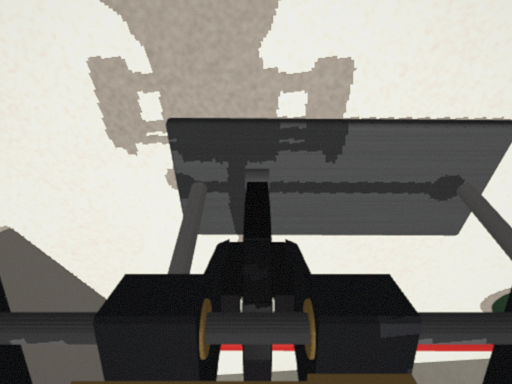

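Contact is felt at 4 N, with the red bar passing under the crown (row 347). I hold a moment, then release.

Call:
play_rows:
  deltas: "0 0 -0.004 0 0 0 4; 0 0 -0.004 0 0 0 4; 0 0 -0.004 0 0 0 4; 0 0 -0.004 0 0 0 16; 0 0 -0.004 0 0 0 22; 0 0 -0.004 0 0 0 28; 0 0 -0.004 0 0 0 30; 0 0 -0.004 0 0 0 30; 0 0 -0.004 0 0 0 30; 0 0 -0.004 0 0 0 30"

```text
t: 18.83
eef_pos: [0.5066, -0.2659, 0.1335]
ee_rot: [0.188, 2.786, -0.03]
wrist_force: [0.7, -0.1, -0.1]
width: 0.0298
finger_force: 0.0
```

```bash
cat > look.py <<'E'
from h import *
import sys
P=cloud(grab('scene',sys.argv[1])); im=load('scene',sys.argv[1])['image'].astype(int)
a=np.radians(-8); d=P[...,:2]-[.553,-.2125]; X=d@[np.cos(a),np.sin(a)]; Y=d@[-np.sin(a),np.cos(a)]; Z=P[...,2]
m=(im.max(-1)<60)&(abs(X)<.12)&(abs(Y)<.095)&(Z>.04)&(Z<.2)
for z in range(40,200,15):
    t=m&(Z*1000>z)&(Z*1000<=z+15)
    if t.sum()>4: print(z,t.sum(),'X',np.percentile(X[t]*1000,[5,50,95]).round(),'Y',np.percentile(Y[t]*1000,[5,50,95]).round())
E
python3 look.py 6; python3 t.py stand -.06 20 -.008 .0
```

```text
40 9 X [-44. -37. -34.] Y [-64. -55. -49.]
55 10 X [-39. -36. -35.] Y [-61. -55. -49.]
70 5 X [-50. -48.  56.] Y [-55. -52. -51.]
85 22 X [-45.  82.  92.] Y [-63. -53. -48.]
100 45 X [-24.  74.  87.] Y [-65. -55. -49.]
115 44 X [-42.  52.  66.] Y [-61. -51. -28.]
130 83 X [-49. -32.  54.] Y [-83. -51. -28.]
145 148 X [-52. -25.  43.] Y [-84. -55. -26.]
160 88 X [-62. -17.  21.] Y [-85. -58. -25.]
175 44 X [-85. -60. -35.] Y [-81.   4.  28.]
190 88 X [-86. -38. -27.] Y [-87. -13.  29.]
18.88 [ 0.5066 -0.2659  0.1336] [-0.62  0.01  2.17  0.27  0.66 -2.24] 0.030056275041548727 [-0.64 -0.26  0.44] 0.0
p [ 0.507121   -0.26664178  0.13473316] z [ 0.33869163 -0.0476     -0.93969262] fz [-0.33869163  0.0476      0.93969262]
shift [ 0.005 -0.007  0.012] turn [-0.002  0.001 -0.005] deg 0.3
```

Call:
play_rows:
  deltas: "-0.02 0.003 0.06 0 0 0 30; -0.06 0.008 0.16 0 0 0 30; -0.1 0.014 0.28 0 0 0 30; -0.14 0.02 0.4 0 0 0 30; -0.19 0.026 0.52 0 0 0 30; -0.23 0.032 0.64 0 0 0 30; -0.27 0.038 0.76 0 0 0 30; -0.31 0.043 0.86 0 0 0 30; -0.34 0.048 0.94 0 0 0 30; -0.34 0.048 0.94 0 0 0 30"

```text
t: 19.72
eef_pos: [0.4732, -0.2619, 0.2307]
ee_rot: [0.188, 2.782, -0.033]
wrist_force: [0.7, 0.8, 0.0]
width: 0.0296
finger_force: 0.0
```

```bash
python3 look.py 7; python3 t.py rack -1 .1
```

```text
55 12 X [-40. -37. -35.] Y [-64. -55. -49.]
70 5 X [-48. -45.  56.] Y [-58. -51. -50.]
85 37 X [-53.  72.  91.] Y [-62. -52. -49.]
100 58 X [-51.  65.  81.] Y [-64. -54. -49.]
115 37 X [-49.  54.  63.] Y [-62. -53. -50.]
130 35 X [-45.  46.  53.] Y [-61. -52. -49.]
145 91 X [-30.  20.  43.] Y [-65. -53. -49.]
160 42 X [-13.   5.  21.] Y [-63. -55. -50.]
19.77 [ 0.473  -0.2616  0.2294] [-0.65 -0.16  2.14  0.23  0.87 -2.21] 0.030052087864784534 [-0.71 -0.2  -0.2 ] 0.0
p [0.5077752  0.16910932 0.2151534 ] z [ 0.63728847  0.08390062 -0.76604444] fz [-0.63728847 -0.08390062  0.76604444]
shift [ 0.348  4.307 -0.142] turn [-0.002 -0.331  0.251] deg 24.9
```

Call:
play_rows:
  deltas: "-0.05 0.05 0.1 0 0 0 28; -0.1 0.12 0.2 0 0 0 28; -0.15 0.2 0.3 0 0 0.01 28; -0.2 0.3 0.4 0 0 0.02 28; -0.25 0.4 0.5 0 0 0.03 28; -0.3 0.5 0.5 0 0 0.03 28; -0.3 0.62 0.5 0 0 0.04 28; -0.3 0.75 0.5 0 0 0.05 28; -0.3 0.88 0.5 0 0 0.06 28; -0.3 1 0.5 0 0 0.06 28"

```text
t: 20.6
eef_pos: [0.442, -0.1597, 0.2763]
ee_rot: [0.1, 2.792, -0.013]
wrist_force: [0.1, -0.4, -0.3]
width: 0.028
finger_force: 0.0
```

Call:
play_rows:
  deltas: "0 0.1 0 0 0 0.006 28; 0 0.2 0 0 0 0.012 28; 0 0.3 0 0 0 0.02 28; 0 0.4 0 0 0 0.025 28; 0 0.5 0 0 0 0.03 28; 0 0.6 0 0 0 0.04 28; 0 0.7 0 0 0 0.045 28; 0 0.8 0 0 0 0.05 28; 0 0.9 0 0 0 0.06 28; 0 1 0 0 0 0.063 28"

```text
t: 21.43
eef_pos: [0.4427, -0.0602, 0.2777]
ee_rot: [0.007, 2.791, 0.002]
wrist_force: [-0.0, 0.9, -0.6]
width: 0.0281
finger_force: 0.0
```

Call:
play_rows:
  deltas: "0 0.1 0 0 -0.01 0.006 28; 0 0.2 0 0 -0.02 0.012 28; 0 0.3 0 0 -0.03 0.02 28; 0 0.4 0 0 -0.04 0.025 28; 0 0.5 0 0 -0.05 0.03 28; 0 0.6 0 0 -0.06 0.04 28; 0 0.7 0 0 -0.07 0.045 28; 0 0.8 0 0 -0.08 0.05 28; 0 0.9 0 0 -0.09 0.06 28; 0 1 0 0 -0.1 0.063 28"

```text
t: 22.27
eef_pos: [0.4425, 0.0398, 0.2777]
ee_rot: [-0.083, 2.685, 0.019]
wrist_force: [-0.8, 0.4, -0.8]
width: 0.028
finger_force: 0.0
```

Call:
play_rows:
  deltas: "0 0.1 0 0 -0.01 0.006 28; 0 0.2 0 0 -0.02 0.012 28; 0 0.3 0 0 -0.03 0.02 28; 0 0.4 0 0 -0.04 0.025 28; 0 0.5 0 0 -0.05 0.03 28; 0 0.6 0 0 -0.06 0.04 28; 0 0.7 0 0 -0.07 0.045 28; 0 0.8 0 0 -0.08 0.05 28; 0 0.9 0 0 -0.09 0.06 28; 0 1 0 0 -0.1 0.063 28"

```text
t: 23.1
eef_pos: [0.4424, 0.1398, 0.2777]
ee_rot: [-0.168, 2.577, 0.034]
wrist_force: [-0.3, -0.2, 0.2]
width: 0.0279
finger_force: 0.0
```

```bash
python3 t.py rack -1 .06
```

```text
23.1 [0.4424 0.1398 0.2777] [ 0.33 -0.51  2.34 -0.17  0.77 -1.28] 0.02793566298005412 [-0.25 -0.18  0.21] 0.0
p [0.53326673 0.17246535 0.18451162] z [ 0.63728847  0.08390062 -0.76604444] fz [-0.63728847 -0.08390062  0.76604444]
shift [ 0.909  0.326 -0.932] turn [ 0.026 -0.13   0.004] deg 7.9
```

Call:
play_rows:
  deltas: "0.05 0.1 -0.06 0.005 -0.03 0 28; 0.12 0.2 -0.14 0.01 -0.06 0 28; 0.2 0.3 -0.24 0.015 -0.1 0 28; 0.3 0.326 -0.36 0.026 -0.13 0 28; 0.42 0.326 -0.47 0.026 -0.13 0 28; 0.54 0.326 -0.58 0.026 -0.13 0 28; 0.66 0.326 -0.7 0.026 -0.13 0 28; 0.78 0.326 -0.82 0.026 -0.13 0 28; 0.91 0.326 -0.93 0.026 -0.13 0 28; 0.91 0.326 -0.93 0.026 -0.13 0 28"

```text
t: 23.93
eef_pos: [0.5336, 0.1715, 0.1822]
ee_rot: [-0.154, 2.444, 0.055]
wrist_force: [-0.7, -0.0, -0.1]
width: 0.0284
finger_force: 0.0
```

```bash
python3 t.py rack -1 0; python3 -c "
from h import *
c=grab('wrist','8'); P=cloud(c); s=read_state(); R=Ro.from_rotvec(s['ee_rot']).as_matrix()
im=c['image'].astype(int); T=(P-s['eef_pos'])@R
m=(im.max(-1)<50)&(T[...,2]>.035)&(T[...,2]<.09)&(abs(T[...,1])<.018)&(c['depth']>0)
print(m.sum(),np.percentile(T[m],[3,50,97],0).round(4).tolist(),R[:,1])
"
```

```text
23.93 [0.5336 0.1715 0.1822] [ 0.35 -0.21  2.38 -0.47  0.32 -0.95] 0.028355382612400577 [-0.68 -0.04 -0.05] 0.0
p [0.57150404 0.17749938 0.13854895] z [ 0.63728847  0.08390062 -0.76604444] fz [-0.63728847 -0.08390062  0.76604444]
shift [ 0.379  0.06  -0.437] turn [ 0.001 -0.004  0.005] deg 0.4
2683 [[-0.0554, -0.0049, 0.0422], [-0.0092, 0.001, 0.0475], [0.0214, 0.0073, 0.0838]] [-1.24962408e-01  9.92161182e-01 -7.64959925e-04]
```

Centred to within about 1 mm, so I advance and grip the short frame.

Call:
play_rows:
  deltas: "0.05 0.01 -0.06 0 0 0 28; 0.11 0.02 -0.13 0 0 0 28; 0.17 0.03 -0.2 0 0 0 28; 0.23 0.04 -0.27 0 0 0 28; 0.29 0.048 -0.34 0 0 0 28; 0.34 0.055 -0.4 0 0 0 28; 0.378 0.06 -0.448 0 0 0 28; 0.378 0.06 -0.448 0 0 0 28; 0.378 0.06 -0.448 0 0 0 28; 0.378 0.06 -0.448 0 0 0 28"

```text
t: 24.82
eef_pos: [0.5715, 0.1778, 0.1406]
ee_rot: [-0.153, 2.439, 0.056]
wrist_force: [0.7, 0.1, 0.3]
width: 0.0275
finger_force: 0.0
```

Call:
play_rows:
  deltas: "0 0 0 0 0 0 20; 0 0 0 0 0 0 10; 0 0 0 0 0 0 4; 0 0 0 0 0 0 4; 0 0 0 0 0 0 4; 0 0 0 0 0 0 4; 0 0 0 0 0 0 4; 0 0 0 0 0 0 4; 0 0 0 0 0 0 4; 0 0 0 0 0 0 4"

```text
t: 25.65
eef_pos: [0.5718, 0.1776, 0.1403]
ee_rot: [-0.153, 2.439, 0.056]
wrist_force: [-1.7, -0.4, 3.3]
width: 0.0135
finger_force: 30.0
```

Call:
play_rows:
  deltas: "-0.03 -0.004 0.036 0 0 0 4; -0.09 -0.011 0.1 0 0 0 4; -0.15 -0.02 0.18 0 0 0 4; -0.21 -0.028 0.25 0 0 0 4; -0.27 -0.036 0.325 0 0 0 4; -0.33 -0.043 0.397 0 0 0 4; -0.39 -0.051 0.47 0 0 0 4; -0.45 -0.059 0.54 0 0 0 4; -0.51 -0.067 0.613 0 0 0 4; -0.51 -0.067 0.613 0 0 0 4"

```text
t: 26.48
eef_pos: [0.5199, 0.1708, 0.2022]
ee_rot: [-0.153, 2.439, 0.056]
wrist_force: [0.2, 0.0, -0.4]
width: 0.0137
finger_force: 30.0
```

Call:
play_rows:
  deltas: "-0.08 -0.01 0 0 0 0 4; -0.18 -0.024 0 0 0 0 4; -0.28 -0.037 0 0 0 0 4; -0.38 -0.05 0 0 0 0 4; -0.48 -0.063 0 0 0 0 4; -0.58 -0.076 0 -0.006 0.05 0 4; -0.68 -0.09 0 -0.013 0.1 0 4; -0.77 -0.1 0 -0.02 0.15 0 4; -0.86 -0.113 0.02 -0.026 0.2 0 4; -0.94 -0.123 0.04 -0.026 0.2 0 4"

```text
t: 27.32
eef_pos: [0.4266, 0.1586, 0.206]
ee_rot: [-0.166, 2.651, 0.04]
wrist_force: [0.1, -0.5, 0.5]
width: 0.0136
finger_force: 30.0
```

```bash
python3 t.py stand .005 20 -.004 .14
```

```text
27.32 [0.4266 0.1586 0.206 ] [ 0.39 -0.42  2.4  -0.19  0.7  -1.19] 0.013607548716391539 [ 0.06 -0.46  0.55] 29.999462994164787
p [ 0.52012832 -0.20283105  0.27473316] z [ 0.33869163 -0.0476     -0.93969262] fz [-0.33869163  0.0476      0.93969262]
shift [ 0.936 -3.614  0.687] turn [ 0.002  0.131 -0.252] deg 17.1
```

Call:
play_rows:
  deltas: "-0.1 -0.01 0.03 0 0.03 0 4; -0.2 -0.02 0.08 0 0.06 0 4; -0.28 -0.04 0.18 0 0.09 0 4; -0.28 -0.1 0.3 0 0.131 0 4; -0.28 -0.2 0.45 0 0.131 0 4; -0.28 -0.35 0.6 0 0.131 0 4; -0.28 -0.5 0.75 0 0.131 0 4; -0.25 -0.65 0.85 0 0.131 -0.03 4; -0.2 -0.8 0.95 0 0.131 -0.06 4; -0.15 -1 1 0 0.131 -0.08 4"

```text
t: 28.15
eef_pos: [0.4111, 0.0581, 0.306]
ee_rot: [-0.053, 2.789, 0.023]
wrist_force: [0.8, 0.4, -0.2]
width: 0.0137
finger_force: 30.0
```

Call:
play_rows:
  deltas: "0 -0.1 0 0 0 -0.01 4; 0 -0.2 0 0 0 -0.02 4; 0 -0.3 0 0 0 -0.03 4; 0 -0.4 0 0 0 -0.04 4; 0 -0.5 0 0 0 -0.05 4; 0 -0.6 0 0 0 -0.06 4; 0 -0.7 0 0 0 -0.07 4; 0 -0.8 0 0 0 -0.08 4; 0 -0.9 0 0 0 -0.09 4; 0 -1 0 0 0 -0.09 4"

```text
t: 28.98
eef_pos: [0.4103, -0.0419, 0.304]
ee_rot: [0.078, 2.791, -0.001]
wrist_force: [0.6, 0.2, -0.7]
width: 0.0134
finger_force: 30.0
```

Call:
play_rows:
  deltas: "0 -0.1 0 0 0 -0.01 4; 0 -0.2 0 0 0 -0.02 4; 0 -0.3 0 0 0 -0.03 4; 0 -0.4 0 0 0 -0.04 4; 0 -0.5 0 0 0 -0.05 4; 0 -0.6 0 0 0 -0.06 4; 0 -0.7 0 0 0 -0.07 4; 0 -0.8 0 0 0 -0.08 4; 0 -0.9 0 0 0 -0.08 4; 0 -1 0 0 0 -0.08 4"

```text
t: 29.82
eef_pos: [0.4104, -0.1416, 0.304]
ee_rot: [0.195, 2.786, -0.021]
wrist_force: [0.3, -0.9, -2.0]
width: 0.0138
finger_force: 30.0
```

```bash
python3 t.py stand .005 20 -.004 .14
```

```text
29.82 [ 0.4104 -0.1416  0.304 ] [-0.48 -0.47  2.22  0.14  1.07 -1.96] 0.013779858236641114 [ 0.33 -0.9  -2.02] 30.000524357892573
p [ 0.52012832 -0.20283105  0.27473316] z [ 0.33869163 -0.0476     -0.93969262] fz [-0.33869163  0.0476      0.93969262]
shift [ 1.098 -0.613 -0.293] turn [-0.009  0.001 -0.002] deg 0.5
```

Call:
play_rows:
  deltas: "0 -0.1 0 0 0 0 4; 0.05 -0.2 0 0 0 0 4; 0.15 -0.3 0 0 0 0 4; 0.25 -0.4 0 0 0 0 4; 0.35 -0.5 0 0 0 0 4; 0.47 -0.61 0 0 0 0 4; 0.6 -0.61 0 0 0 0 4; 0.73 -0.61 0 0 0 0 4; 0.86 -0.61 0 0 0 0 4; 1 -0.61 0 0 0 0 4"

```text
t: 30.65
eef_pos: [0.5116, -0.2025, 0.3042]
ee_rot: [0.195, 2.786, -0.02]
wrist_force: [-0.4, 0.2, -0.2]
width: 0.014
finger_force: 30.0
```

Call:
play_rows:
  deltas: "0.05 0 -0.1 0 0 0 4; 0.1 0 -0.2 0 0 0 4; 0.1 0 -0.3 0 0 0 4; 0.1 0 -0.4 0 0 0 4; 0.1 0 -0.5 0 0 0 4; 0.1 0 -0.6 0 0 0 4; 0.1 0 -0.7 0 0 0 4; 0.1 0 -0.8 0 0 0 4; 0.1 0 -0.9 0 0 0 4; 0.1 0 -1 0 0 0 4"

```text
t: 31.48
eef_pos: [0.5214, -0.2026, 0.2043]
ee_rot: [0.194, 2.785, -0.02]
wrist_force: [-0.3, -0.2, -0.7]
width: 0.0139
finger_force: 30.0
```

```bash
python3 t.py stand .005 20 -.004 0
```

```text
31.48 [ 0.5214 -0.2026  0.2043] [-0.49 -0.11  2.14  0.18  0.79 -2.03] 0.0138622705799137 [-0.34 -0.23 -0.72] 29.999887974117883
p [ 0.52012832 -0.20283105  0.13473316] z [ 0.33869163 -0.0476     -0.93969262] fz [-0.33869163  0.0476      0.93969262]
shift [-0.013 -0.002 -0.696] turn [-0.01   0.002 -0.002] deg 0.6
```

Call:
play_rows:
  deltas: "0 0 -0.08 0 0 0 4; 0 0 -0.16 0 0 0 4; 0 0 -0.24 0 0 0 4; 0 0 -0.32 0 0 0 4; 0 0 -0.4 0 0 0 4; 0 0 -0.47 0 0 0 4; 0 0 -0.53 0 0 0 4; 0 0 -0.57 0 0 0 4; 0 0 -0.6 0 0 0 4; 0 0 -0.62 0 0 0 4"

```text
t: 32.32
eef_pos: [0.5215, -0.2025, 0.1428]
ee_rot: [0.194, 2.785, -0.019]
wrist_force: [-0.0, -0.1, -1.1]
width: 0.0138
finger_force: 30.0
```

Call:
play_rows:
  deltas: "0 0 -0.005 0 0 0 4; 0 0 -0.01 0 0 0 4; 0 0 -0.015 0 0 0 4; 0 0 -0.02 0 0 0 4; 0 0 -0.025 0 0 0 4; 0 0 -0.03 0 0 0 4; 0 0 -0.035 0 0 0 4; 0 0 -0.04 0 0 0 4; 0 0 -0.04 0 0 0 4; 0 0 -0.04 0 0 0 4"

```text
t: 33.15
eef_pos: [0.5214, -0.2025, 0.1391]
ee_rot: [0.194, 2.785, -0.019]
wrist_force: [-1.2, 0.5, -1.3]
width: 0.0136
finger_force: 30.0
```

Call:
play_rows:
  deltas: "0 0 -0.005 0 0 0 4; 0 0 -0.01 0 0 0 4; 0 0 -0.015 0 0 0 4; 0 0 -0.02 0 0 0 4; 0 0 -0.025 0 0 0 4; 0 0 -0.03 0 0 0 4; 0 0 -0.03 0 0 0 4; 0 0 -0.03 0 0 0 4; 0 0 -0.03 0 0 0 4; 0 0 -0.03 0 0 0 4"

```text
t: 33.98
eef_pos: [0.5216, -0.2026, 0.1363]
ee_rot: [0.194, 2.785, -0.02]
wrist_force: [-0.8, -0.1, 0.4]
width: 0.0132
finger_force: 30.0
```

Call:
play_rows:
  deltas: "0 0 -0.005 0 0 0 4; 0 0 -0.01 0 0 0 4; 0 0 -0.01 0 0 0 4; 0 0 -0.01 0 0 0 4; 0 0 -0.01 0 0 0 4; 0 0 -0.01 0 0 0 4; 0 0 -0.01 0 0 0 4; 0 0 -0.01 0 0 0 4; 0 0 -0.01 0 0 0 4; 0 0 -0.01 0 0 0 4"

```text
t: 34.82
eef_pos: [0.5219, -0.2027, 0.1356]
ee_rot: [0.194, 2.784, -0.02]
wrist_force: [-1.1, 1.0, 5.9]
width: 0.014
finger_force: 30.0
```

The bar carries it, with about 7 N of contact. I release and check.

Call:
play_rows:
  deltas: "0 0 0 0 0 0 4; 0 0 0 0 0 0 4; 0 0 0 0 0 0 16; 0 0 0 0 0 0 20; 0 0 0 0 0 0 24; 0 0 0 0 0 0 28; 0 0 0 0 0 0 30; 0 0 0 0 0 0 30; 0 0 0 0 0 0 30; 0 0 0 0 0 0 30"

```text
t: 35.65
eef_pos: [0.5215, -0.2025, 0.1351]
ee_rot: [0.194, 2.785, -0.019]
wrist_force: [-0.1, -0.0, 0.3]
width: 0.0299
finger_force: 0.0
```

```bash
sed -i 's/^m=(im.*/m=(im.max(-1)<60)\&(abs(X)<.12)\&(abs(Y)<.095)\&(Z>.04)\&(Z<.2)\&(Y>-.03)/' look.py; python3 look.py 9; python3 t.py stand .005 20 -.004 0
```

```text
40 13 X [-28. -17. -15.] Y [ 2. 13. 16.]
55 20 X [-26. -20. -16.] Y [ 2. 10. 15.]
70 18 X [-28. -25. -21.] Y [ 1.  7. 15.]
100 11 X [-36. -34. -32.] Y [ 2.  7. 12.]
115 30 X [-35.  18.  69.] Y [ 2. 13. 35.]
130 85 X [-41. -25.  65.] Y [-16.  12.  37.]
145 134 X [-43. -20.  53.] Y [-19.  12.  38.]
160 109 X [-45.  -2.  37.] Y [-20.   8.  38.]
175 39 X [-83. -56. -37.] Y [-19.  52.  93.]
190 57 X [-77. -31. -20.] Y [-21.  44.  93.]
35.7 [ 0.5215 -0.2025  0.1352] [-0.49 -0.02  2.2   0.21  0.65 -2.07] 0.029756769890006605 [ 0.08 -0.28 -0.65] 0.0
p [ 0.52012832 -0.20283105  0.13473316] z [ 0.33869163 -0.0476     -0.93969262] fz [-0.33869163  0.0476      0.93969262]
shift [-0.014 -0.003 -0.004] turn [-0.01   0.002 -0.002] deg 0.6
```

Hanging stably at about 20° of lean. I retreat along the tool axis.

Call:
play_rows:
  deltas: "-0.02 0.003 0.05 0 0 0 30; -0.05 0.007 0.13 0 0 0 30; -0.09 0.012 0.24 0 0 0 30; -0.13 0.018 0.36 0 0 0 30; -0.17 0.024 0.48 0 0 0 30; -0.22 0.03 0.6 0 0 0 30; -0.26 0.036 0.72 0 0 0 30; -0.3 0.042 0.84 0 0 0 30; -0.35 0.048 0.96 0 0 0 30; -0.35 0.048 0.96 0 0 0 30"

```text
t: 36.53
eef_pos: [0.4874, -0.1986, 0.2357]
ee_rot: [0.193, 2.779, -0.024]
wrist_force: [0.2, -0.5, 0.1]
width: 0.0299
finger_force: 0.0
```

Call:
play_rows:
  deltas: "-0.1 0 0.05 0 0 0 30; -0.2 0 0.1 0 0 0 30; -0.3 0 0.15 0 0 0 30; -0.4 0 0.2 0 0 0 30; -0.5 0 0.25 0 0 0 30; -0.5 0 0.3 0 0 0 30; -0.5 0 0.3 0 0 0 30; -0.5 0 0.3 0 0 0 30; -0.5 0 0.3 0 0 0 30; -0.5 0 0.3 0 0 0 30"

```text
t: 37.37
eef_pos: [0.4366, -0.1976, 0.2608]
ee_rot: [0.194, 2.786, -0.019]
wrist_force: [1.3, 0.1, 0.1]
width: 0.0302
finger_force: 0.0
```

```bash
python3 look.py 10; python3 -c "
from h import *
b=load('scene','10')['image']; cv2.imwrite('pics/e.png',cv2.resize(b[110:280,120:400],None,fx=2.8,fy=2.8)[:,:,::-1])"
```

```text
40 16 X [-27. -13.  -9.] Y [ 2. 13. 16.]
55 21 X [-25. -16. -11.] Y [ 1.  8. 14.]
70 16 X [-29. -23. -17.] Y [ 2. 10. 14.]
85 6 X [-32. -26. -22.] Y [ 4. 13. 15.]
100 12 X [-36. -33. -31.] Y [ 1.  9. 15.]
115 14 X [-38. -30.  70.] Y [ 7. 13. 15.]
130 39 X [-30.  62.  69.] Y [ 2. 10. 15.]
145 65 X [-21.  40.  60.] Y [ 2. 12. 16.]
160 70 X [-5. 22. 44.] Y [ 3.  9. 14.]
```

View pics/e.png

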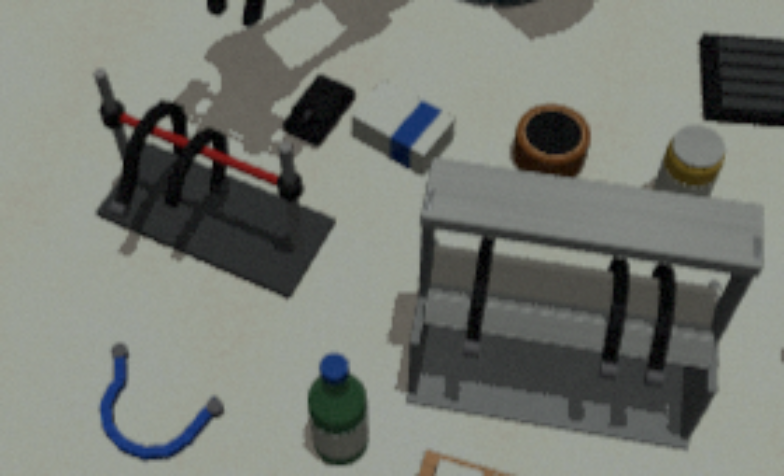

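Both frames hang astride the bar, at (150,150) and (205,165), and the three good frames are still in place. I wait briefly to confirm they are at rest.

Call:
play_rows:
  deltas: "0 0 0 0 0 0 30; 0 0 0 0 0 0 30; 0 0 0 0 0 0 30; 0 0 0 0 0 0 30; 0 0 0 0 0 0 30; 0 0 0 0 0 0 30; 0 0 0 0 0 0 30; 0 0 0 0 0 0 30; 0 0 0 0 0 0 30; 0 0 0 0 0 0 30"

```text
t: 38.25
eef_pos: [0.4365, -0.1977, 0.2612]
ee_rot: [0.194, 2.785, -0.02]
wrist_force: [-0.1, 0.3, 0.4]
width: 0.0298
finger_force: 0.0
```

```bash
python3 look.py 11; python3 -c "
from h import *
a=load('scene','10')['image'].astype(int);b=load('scene','11')['image'].astype(int)
print((abs(a-b).max(-1)>60)[110:200,150:245].sum())"
```

```text
40 18 X [-28. -14.  -9.] Y [ 2. 12. 15.]
55 22 X [-27. -18. -13.] Y [ 2. 11. 15.]
70 15 X [-28. -23. -19.] Y [ 2.  9. 14.]
85 5 X [-33. -26. -24.] Y [ 4. 10. 14.]
100 12 X [-39. -33. -30.] Y [ 3. 11. 14.]
115 17 X [-37. -29.  69.] Y [ 3. 12. 14.]
130 34 X [-30.  62.  69.] Y [ 2. 12. 14.]
145 70 X [-22.  37.  57.] Y [ 2. 12. 15.]
160 67 X [-5. 21. 44.] Y [ 2.  9. 14.]
0
```

At rest.

```bash
python3 -c "
from h import *
print(hand_in())"
```

```text
the job is handed in; nothing more can be done
None
```

The bent and the short frame both hang released and at rest astride the red bar, the three good frames are still seated in the rack, and I handed the job in at about 38 s (the hand-in returned no verdict).

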